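Raise the sun on the stop-motion stage and take the frame

TASK

Make the next frame of the stop-motion film: reach down through the window in the black roof of the stage and press the yellow sun lever all the way down, without touching the stage itself, so that the sun rises and stays up. Then press the red shutter button on the table fully in to take the frame, let it come back out, and move clear. Leave the blue moon lever as it is, and do not grasp, lift, shift or knock over any of the props lying about.

Things in the scene. Friction and masses are not known exactly. Their poses are not given: they have to be found in the camera images.
- stage: Fixed stage, not to be touched: wooden crate box 170 (x) x 360 (y) x 170 mm high with an 8 mm black roof and two white-taped windows; before it a 4 mm green deck with green hills 135 mm high. Origin on the table under the box centre; x to the stage front, away from the robot, y left. Box x -85 to +85 mm, deck to +210, hills at +137.
- window_left (a point): Centre of the left window at the level of the roof's upper face (170 mm above the table). The opening measures 84 mm along the stage's x and 76 mm along its y, with nothing above it; its axes are the stage's.
- window_right (a point): Centre of the right window (190 mm to the right of the left one), the same size and height.
- sun_bar (a point): Centre of the sun lever's yellow cross bar, 18 mm thick, 36 mm long along the stage y, centred under the left or right window (varies). Its top is 10 mm below the roof's upper face when up, 36 mm when fully pressed; it moves almost straight down. The lever rocks on a pin 65 mm nearer the stage front; its far end lifts a yellow sun disc, 44 mm wide, from behind the hills by 30 mm.
- sun_lever (a joint): Angle of the sun lever in rad: 0 = bar up, 0.4 = bar at its lower stop and sun fully up. It starts between 0 and 0.08. A stiff pivot: about 3 N on the bar moves it, and it stays where it is left (no spring).
- moon_bar (a point): Centre of the blue cross bar of the moon lever under the other window; same make as the sun lever, with a pale blue moon disc. To be left alone.
- moon_lever (a joint): Angle of the moon lever in rad, as for the sun lever. It starts between 0 and 0.08 and must stay as it is.
- shutter_top (a point): Centre of the top face of the red shutter button, 40 mm in diameter, in a black housing fixed on the table to the left or right of the stage (about 22 mm above the table); it is pressed straight down.
- shutter (a joint): Travel of the shutter button in m: 0 = out, 0.006 = fully in. A spring brings it back; fully in takes 5 N.
- bucket: Loose light green plastic cup, 68 mm in diameter, 65 mm high, on the table on the side of the stage where the shutter is not; origin under its centre.
- tree: Loose toy fir tree on the stage deck before the hills, 38 mm wide, 70 mm high; origin under its centre.
- mushroom: Loose red toy mushroom on the stage deck before the hills, 40 mm wide, 40 mm high; origin under its centre.
- car: Loose white and blue toy car on the table, 110 x 62 x 59 mm; origin under its centre, x along its length.
- wagon: Loose orange toy wagon on the table, 110 x 92 x 64 mm; origin under its centre, x along its length.
- eraser: Loose white eraser lying on the black roof between the windows, 50 x 24 x 10 mm; origin under its centre.
Not all that is in view belongs to the job. What is meant by the part that bears shutter_top is not purple, and is the smaller of those in its own colour.

How it is judged:
By the outcome, as a careful person would: the job done as asked, in the order asked, and still so for the second after the job is handed in, with the robot touching nothing.
It also fails if it takes over 45 s, if anything falls off the work surface, if the arm or the gripper's body presses on something with over 40 N, if the wrist force passes 120 N, or if a joint passes its speed limit or range.

ROBOT

A 6-joint arm with a two-finger parallel gripper is mounted at the origin on the work surface. World frame = base frame: x ahead of the robot, y to its left, z up, the work surface at z = 0. Lengths are in m, angles in rad, forces in N, time in s.
With the tool pointing down it reaches from about 0.275 to 0.725 m from the base axis. Payload 5.6 kg.
Tool frame: the origin (TCP) lies midway between the tips of the shut fingers; the grasp point (between the pads) lies 19 mm behind it (manip.tcp_to_grasp is the distance from the TCP to the grasp point, in m); z points along the fingers, y is the direction in which the jaws open and shut (so a half turn about z gives the same grasp; the last joint's range is limited). The gripper opens to 85 mm and grips with 20 to 120 N. Pads are 22 mm wide; open, the fingers measure 114 mm over their backs; the gripper's body (76 mm by 85 mm) begins 54 mm behind the grasp point. The pads swing forward as they close: fully open they stand 13 mm farther back than shut.
Start: joints at [-0.965, 0.255, 0.108, 0, -1.424, -0.285], TCP at [0.173, -0.522, 0.231] pointing down, gripper open.
Joint ranges: [-2.95, 2.95], [-1.21, 1.97], [-1.09, 1.5], [-2.87, 1.71], [-2.94, -0.07], [-3.05, 3.05]. Speed limits (rad/s): [2.57, 2.57, 3.14, 3.14, 3.14, 3.14].

INTERFACE

Orientations are given as a unit quaternion [w, x, y, z].
In Python, from rig import manip gives the robot as it stands.
- The arm moves only by the shell command python3 -m jog 'ROWS' [FORCE]. ROWS is JSON, a list that holds one entry, the list of rows, each a list of 5 numbers: the finger opening in mm, from 0 to 85.4, then the shift along the world's x, y, z in mm, then the turn about the world's z in degrees. A call has 1 to 8 rows; each row is the pose to reach, as a shift and turn from the pose measured when the call began; what a row does not reach only later rows make up. A row lasts 1/12 s, in which the tool goes at most 41.7 mm and 7.16 degrees, less where a joint would pass 70% of its speed; a pose out of reach is approached as far as the arm can. A call with a gripper value outside its range is refused whole. The fingers move at their own pace and stop on an object; FORCE is the grip in N (left out, the last holds). Time passes only in rows, so rows that repeat a pose let the fingers close. It gives the time, the measured TCP pose, the force and the opening at its end, in the units of the state.
- manip.get_state(): the state, without advancing time (a new reading comes with each control period).
- manip.get_image(name): name is "scene" or "top" or "wrist"; returns a dict with "img" (384x512x3 uint8, blue, green, red), "fx", "fy", "cx", "cy" (pixels), "camera_from_world" (4x4, takes a point from world to camera coordinates); the wrist camera has in their place "mount" (4x4, takes a point from camera to tool coordinates, whose origin is the TCP and whose axes are the flange's). Camera axes: x right, y up, looking along -z (the intrinsics and any distortion apply to the point x, -y, -z); pixel columns grow to the right and rows downward; lengths in m; the calibration is good to about 2 mm. A picture is of the moment at which its call begins: read the wrist's pose just before it. There is no depth.
- manip.hand_in(): hands the job in, once; it reports no verdict.
Trained networks look in a picture, given as the dict that the camera call returned (one of the last four; its "shot" number tells which), for a name from the list of things; names that differ only in an ending like _2 or _b are one class to them, and where a whole thing is asked for, a point or a joint stands for the part that bears it (a point fixed in the world has none). Each returns a list of dicts, best first, with "p" (0 to 1); they miss things now and then, are a little off and sometimes report something else, mostly with a low value. They report only what shows in the picture. A call takes as long as a camera call. They do not tell look-alikes from the thing itself.
- manip.find_in(picture, target): "rect" ([left, top, right, bottom] in pixels, round what is visible of it).
- manip.masks_of(picture, target): "region" (384x512 bool, what is visible of it) and "rect" ([left, top, right, bottom] in pixels, round what is visible of it).
The state is a dict: "time": time; "joints": joint angles; "joint_velocities": joint speeds; "joint_torque": joint torques, N m; "eef_pos": TCP position; "tcp_rot": TCP orientation; "ft_force": force on the tool from outside, world axes, zero at the start; "moment": the same for the moment, N m; "gripper_width": finger opening in m.
Only numpy, scipy, OpenCV 4.12 (cv2) and the standard library are available. Lean on these libraries where they do the work, as an engineer would, in place of code of your own. Each camera call takes 0.05 s, during which the arm holds its last target.

## Working session

There is one attempt and no reset: what is moved stays moved. The work goes in short steps, Python scripts to look and compute and a shell command to move; the robot and the scene stay as the last step left them, time stands still between calls to the robot, and variables do not carry over. Pictures are saved under pics/ and viewed, and the job is handed in when it is done.

```bash
mkdir -p pics; ls; python3 - <<'E'
from rig import manip
import cv2,pickle
s=manip.get_state();print(s)
d={}
for n in["scene","top","wrist"]:
    p=manip.get_image(n);d[n]=p;cv2.imwrite(f"pics/a_{n}.png",p["img"])
    print(n,{k:v for k,v in p.items() if k!="img"})
    if n!="wrist":
        for t in["sun_bar","moon_bar","shutter_top","bucket","stage","car","wagon","eraser","tree","mushroom"]:
            print(t,[(r["rect"],round(r["p"],2)) for r in manip.find_in(p,t)])
pickle.dump(d,open("a.pkl","wb"))
E
```

```text
pics
{'time': 0.0, 'joints': array([-9.65428458e-01,  2.55741703e-01,  1.06969756e-01, -4.75196124e-04,
       -1.42393046e+00, -2.84630660e-01]), 'joint_velocities': array([-0.00034458,  0.00239165,  0.00144285,  0.00069837, -0.00047336,
       -0.00040423]), 'joint_torque': array([ 5.35264408e-04, -3.86629736e+01,  2.37943017e+01,  5.36521733e+00,
       -6.04999703e-03,  2.13967331e-05]), 'eef_pos': array([ 0.17329668, -0.5214353 ,  0.23038478]), 'tcp_rot': array([-1.98124064e-04, -1.59647471e-01,  9.87173603e-01,  9.61386901e-04]), 'ft_force': array([-0.36833413,  0.07480449,  0.19395416]), 'moment': array([-0.02877535, -0.01779378,  0.00299399]), 'gripper_width': 0.08539203187753121}
scene {'fx': 486.2938494808543, 'fy': 486.2938494808543, 'cx': 257.4346763696344, 'cy': 196.63412751419187, 'camera_from_world': array([[-0.54743947,  0.83677433,  0.0108972 ,  0.31463742],
       [-0.60244165, -0.40310428,  0.68889113,  0.26156324],
       [ 0.58083913,  0.37056127,  0.7247829 , -1.6631307 ],
       [ 0.        ,  0.        ,  0.        ,  1.        ]]), 'shot': 1}
sun_bar [([275.6
[... 1411 characters left out ...]
, ([73.4, 136.6, 114.2, 181.5], 0.69)]
car []
wagon [([72.9, 137.1, 112.2, 183.4], 0.65)]
eraser [([232.0, 196.1, 248.2, 217.7], 0.76)]
tree [([204.1, 137.9, 221.2, 153.6], 0.66)]
mushroom [([251.2, 145.1, 265.7, 158.8], 0.56)]
wrist {'fx': 314.76452063322836, 'fy': 314.76452063322836, 'cx': 259.97237329114574, 'cy': 190.67448934636874, 'mount': array([[-3.76116141e-04,  9.55896401e-01,  2.93703810e-01,
         7.35083168e-02],
       [ 9.99999924e-01,  3.28752392e-04,  2.10630172e-04,
         8.18509813e-04],
       [ 1.04784793e-04,  2.93703867e-01, -9.55896452e-01,
        -1.42653599e-01],
       [ 0.00000000e+00,  0.00000000e+00,  0.00000000e+00,
         1.00000000e+00]]), 'shot': 3}
```

```bash
python3 - <<'E'
import cv2
for n,r in[("top",(120,290,60,440)),("scene",(120,370,90,430))]:
    i=cv2.imread(f"pics/a_{n}.png")[r[0]:r[1],r[2]:r[3]]
    f=800/i.shape[1]; f=min(f,600/i.shape[0]); print(n,f)
    cv2.imwrite(f"pics/b_{n}.png",cv2.resize(i,None,fx=f,fy=f,interpolation=cv2.INTER_CUBIC))
E
```

```text
top 2.1052631578947367
scene 2.3529411764705883
```

View pics/a_top.png

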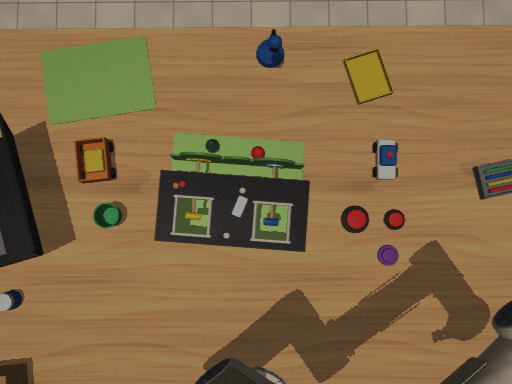

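View pics/b_top.png

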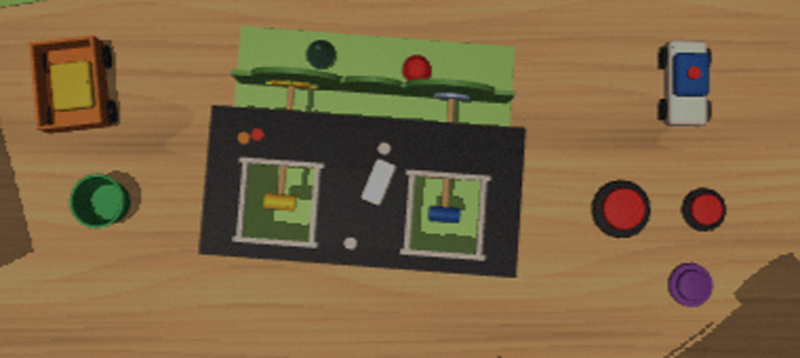

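View pics/b_scene.png

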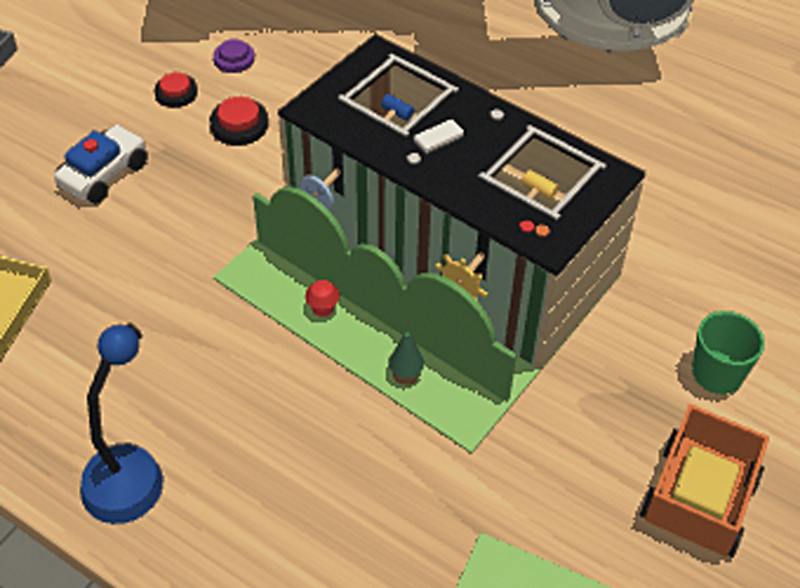

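View pics/a_wrist.png

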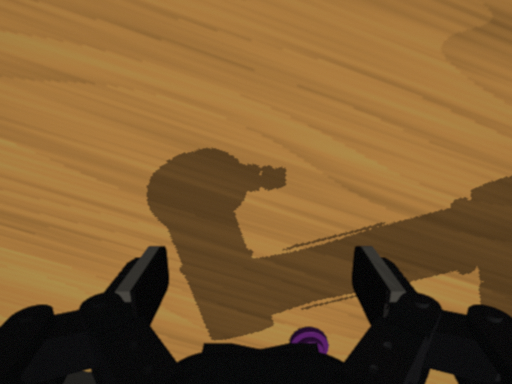

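The sun bar (yellow) is under the left window at about (193,216) in the top image, and the moon bar (blue) is at (271,222). Two red buttons show at (355,219) and (396,219), and the smaller right one is the shutter. The purple one at (388,255) is a decoy. Next I'll measure positions from both fixed cameras.

```bash
cat > h.py <<'E'
import numpy as np,cv2
from scipy.optimize import least_squares
def ray(p,u,v):
    T=p["camera_from_world"];R=T[:3,:3];o=-R.T@T[:3,3]
    d=R.T@np.array([(u-p["cx"])/p["fx"],-(v-p["cy"])/p["fy"],-1]);return o,d
def atz(p,u,v,z):
    o,d=ray(p,u,v);return o+d*(z-o[2])/d[2]
def proj(p,X):
    T=p["camera_from_world"];c=(T[:3,:3]@np.asarray(X).T).T+T[:3,3]
    return np.c_[p["cx"]+p["fx"]*c[:,0]/-c[:,2],p["cy"]-p["fy"]*c[:,1]/-c[:,2]]
def cent(p,lo,hi,roi):
    x0,y0,x1,y1=roi;h=cv2.cvtColor(p["img"][y0:y1,x0:x1],cv2.COLOR_BGR2HSV)
    m=cv2.inRange(h,lo,hi)
    n,l,s,c=cv2.connectedComponentsWithStats(m);k=1+np.argmax(s[1:,4]);return c[k]+[x0,y0],s[k]
E
python3 - <<'E'
import pickle;from h import *
d=pickle.load(open("a.pkl","rb"));t,s=d["top"],d["scene"]
# roof corners
kt=np.array([(212,107),(525,128),(517,277),(199,253)])/2.10526+[60,120]
ks=np.array([(558,272),(281,110),(377,36),(645,173)])/2.35294+[90,120]
L=np.array([(85,180,170),(85,-180,170),(-85,-180,170),(-85,180,170)])/1e3
def W(q,L):
    c,n=np.cos(q[2]),np.sin(q[2]);return np.c_[q[0]+c*L[:,0]-n*L[:,1],q[1]+n*L[:,0]+c*L[:,1],L[:,2]]
for nm,obs in(("top",[(t,kt)]),("scene",[(s,ks)]),("both",[(t,kt),(s,ks)])):
    f=lambda q:np.concatenate([(proj(p,W(q,L))-k).ravel() for p,k in obs])
    r=least_squares(f,[.53,0,0]);print(nm,r.x,np.abs(r.fun).max())
q=r.x
print("winL",W(q,np.array([[0,.095,.17]])),"winR",W(q,np.array([[0,-.095,.17]])))
# left window tape corners top
for nm,p,c in(("top",t,np.array([(240,160),(321,166),(315,246),(235,240)])/2.10526+[60,120]),("scene",s,np.array([(604,163),(532,130),(484,176),(558,214)])/2.35294+[90,120])):
    print(nm,np.mean([atz(p,*x,.17) for x in c],0))
c,st=cent(t,(18,120,80),(35,255,255),(176,205,212,226));print("sun top",c,st,atz(t,*c,.155))
c,st=cent(s,(18,120,80),(35,255,255),(300,185,335,206));print("sun scene",c,st,atz(s,*c,.155))
for roi in((380,205,412,235),(340,205,372,235)):
    c,st=cent(t,(0,150,80),(8,255,255),roi);print("btn top",c,st,atz(t,*c,.022))
    c,st=cent(t,(170,150,80),(180,255,255),roi) if 0 else (c,st)
for roi in((155,145,177,162),(178,155,208,178)):
    c,st=cent(s,(0,150,80),(8,255,255),roi);print("btn scene",c,st,atz(s,*c,.02))
c=np.array((707,209))/2.10526+[60,120];print(atz(t,*c,.022))
c=np.array((175,84))/2.35294+[90,120];print(atz(s,*c,.02))
E
```

```text
top [ 0.52494213  0.04341942 -0.08011675] 0.7681535415910616
scene [ 0.52692534  0.0483902  -0.09114453] 1.0732866595050439
both [ 0.52536113  0.04553336 -0.08459412] 1.6109498943850156
winL [[0.53338799 0.14019364 0.17      ]] winR [[ 0.51733427 -0.04912693  0.17      ]]
top [0.51216837 0.14046952 0.17      ]
scene [0.51395181 0.14471248 0.17      ]
sun top [192.4173913  215.53043478] [  9   7  16   8 115] [0.51462971 0.1408128  0.155     ]
sun scene [319.23853211 197.85321101] [ 12   7  16  13 109] [0.52015378 0.14382311 0.155     ]
btn top [395.34319527 219.        ] [  8   7  16  15 169] [ 0.50440624 -0.39147886  0.022     ]
btn top [356.03606557 218.73770492] [  7   4  20  20 305] [ 0.50609352 -0.28562824  0.022     ]
btn scene [164.  155.5] [  3   6  13  10 108] [ 0.50679015 -0.38875703  0.02      ]
btn scene [190.89473684 167.94258373] [  4   6  18  15 209] [ 0.5046662  -0.28503298  0.02      ]
[ 0.50365497 -0.39275463  0.022     ]
[ 0.50685328 -0.38719394  0.02      ]
```

Button at about (0.505, -0.390), sun bar and left window at about (0.514, 0.142). I'll shut the fingers, rise and move over the window.

```bash
python3 -m jog '[[[0,5,10,10,-3],[0,20,40,25,-6],[0,38,75,35,-10],[0,56,110,40,-14],[0,74,145,40,-18],[0,92,180,40,-21],[0,110,215,40,-23],[0,128,250,40,-23]]]' 30
python3 -m jog '[[[0,18,35,0,0],[0,36,70,0,0],[0,54,105,0,0],[0,72,140,0,0],[0,90,175,0,0],[0,108,210,0,0],[0,126,245,0,0],[0,144,280,0,0]]]'
```

```text
time: 1.82
eef_pos: [0.3018, -0.2703, 0.2715]
tcp_rot: [0.0, 0.041, 0.999, -0.0]
ft_force: [1.6, -0.7, 1.0]
gripper_width: -0.0002
time: 2.48
eef_pos: [0.4462, 0.0118, 0.2719]
tcp_rot: [0.001, 0.041, 0.999, 0.0]
ft_force: [0.8, -0.5, 0.2]
gripper_width: 0.0002
```

Remaining shift to (0.514, 0.142): +68, +130.

```bash
python3 -m jog '[[[0,18,35,0,0],[0,36,70,0,0],[0,54,105,0,0],[0,64,122,0,0],[0,68,130,0,0],[0,68,130,0,0]]]'
python3 - <<'E'
from h import *;from rig import manip
import pickle
s=manip.get_state();p=manip.get_image("wrist");cv2.imwrite("pics/c_wrist.png",p["img"]);pickle.dump((s,p),open("c.pkl","wb"));print(s["eef_pos"],s["tcp_rot"])
E
```

```text
time: 2.98
eef_pos: [0.5146, 0.1432, 0.271]
tcp_rot: [0.0, 0.04, 0.999, -0.0]
ft_force: [0.1, 0.0, -0.3]
gripper_width: 0.0
[0.51456453 0.14322548 0.27099187] [ 2.72755299e-04  4.03480727e-02  9.99185585e-01 -3.54632715e-04]
```

View pics/c_wrist.png

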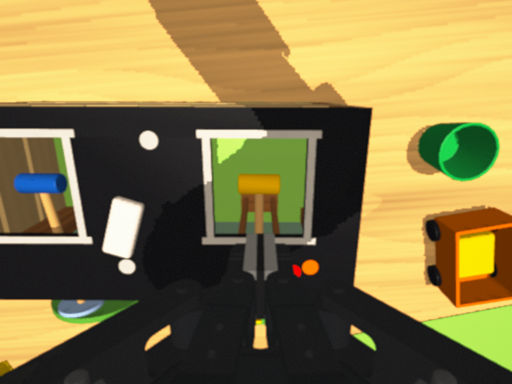

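The wrist view shows the yellow bar at (259,184) inside the window, whose inner edges are at about 211–307 and 138–237. The shut fingers are narrow. I'll turn these pixels into positions.

```bash
cat >> h.py <<'E'
from scipy.spatial.transform import Rotation as Ro
def wpose(s,p):
    q=s["tcp_rot"];T=np.eye(4);T[:3,:3]=Ro.from_quat([q[1],q[2],q[3],q[0]]).as_matrix();T[:3,3]=s["eef_pos"]
    p=dict(p);p["camera_from_world"]=np.linalg.inv(T@p["mount"]);return p
E
python3 - <<'E'
from h import *;import pickle
s,p=pickle.load(open("c.pkl","rb"));p=wpose(s,p)
c,st=cent(p,(18,150,80),(30,255,255),(225,165,290,200));print(c,st)
for z in(.151,.157):print("bar",atz(p,*c,z))
for n,u in dict(A=(211,138),B=(307,138),C=(307,237),D=(211,237)).items():print(n,atz(p,*u,.17))
print("roof edge back l/r",atz(p,0,106,.17),atz(p,368,108,.17))
t=proj(p,[s["eef_pos"]]);print("tip",t)
E
```

```text
[258.59954494 184.07167235] [ 13   9  42  26 879]
bar [0.51540611 0.14314254 0.151     ]
bar [0.51370383 0.14331164 0.157     ]
A [0.47028895 0.11017392 0.17      ]
B [0.47627198 0.1838606  0.17      ]
C [0.55984372 0.18075332 0.17      ]
D [0.5532698 0.0995912 0.17     ]
roof edge back l/r [ 0.43385526 -0.04417026  0.17      ] [0.45760324 0.23023005 0.17      ]
tip [[257.49307731 247.96747087]]
```

The TCP (0.5146, 0.1432) is over the bar centre and the window centre to within 1 mm. Descending.

```bash
python3 -m jog '[[[0,0,0,-30,0],[0,0,0,-60,0],[0,0,0,-85,0],[0,0,0,-100,0],[0,0,0,-105,0]]]'
python3 -m jog '[[[0,0,0,-4,0],[0,0,0,-8,0],[0,0,0,-12,0],[0,0,0,-15,0],[0,0,0,-18,0],[0,0,0,-20,0]]]'
```

```text
time: 3.45
eef_pos: [0.5122, 0.1401, 0.1643]
tcp_rot: [-0.001, 0.042, 0.999, -0.001]
ft_force: [-0.7, -0.4, 0.3]
gripper_width: 0.0001
time: 3.95
eef_pos: [0.5122, 0.1401, 0.1446]
tcp_rot: [-0.001, 0.042, 0.999, -0.001]
ft_force: [-2.7, -0.9, 3.1]
gripper_width: 0.0002
```

Contact at 3.1 N, and the bar is moving. I'll go on to the stop.

```bash
python3 -m jog '[[[0,0,2,-3,0],[0,0,2,-6,0],[0,0,2,-8,0],[0,0,2,-9,0],[0,0,2,-9,0]]]'
python3 -m jog '[[[0,0,0,-1,0],[0,0,0,-2,0],[0,0,0,-2,0]]]'
```

```text
time: 4.37
eef_pos: [0.5126, 0.1423, 0.1354]
tcp_rot: [-0.001, 0.041, 0.999, -0.001]
ft_force: [0.1, -0.4, 1.1]
gripper_width: -0.0001
time: 4.62
eef_pos: [0.5128, 0.1423, 0.134]
tcp_rot: [-0.001, 0.041, 0.999, -0.001]
ft_force: [-0.8, -1.1, 6.1]
gripper_width: 0.0002
```

```bash
python3 - <<'E'
from h import *;from rig import manip
p=manip.get_image("scene");i=p["img"][170:270,180:330];cv2.imwrite("pics/d_scene.png",cv2.resize(i,None,fx=5,fy=5,interpolation=cv2.INTER_CUBIC)); print(manip.get_state()["ft_force"],manip.get_state()["eef_pos"])
E
```

```text
[-2.03759525 -1.69286609  5.03001694] [0.51273823 0.14230001 0.13395766]
```

View pics/d_scene.png

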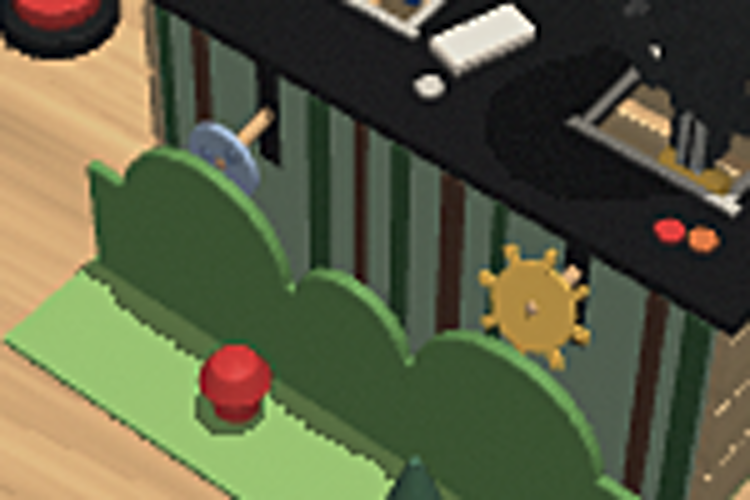

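The sun disc has risen above the hills. I'll press on until the force shows the hard stop.

```bash
python3 -m jog '[[[0,0,0,-1,0],[0,0,0,-2,0],[0,0,0,-2,0]]]'
```

```text
time: 4.92
eef_pos: [0.5128, 0.1423, 0.1337]
tcp_rot: [0.0, 0.041, 0.999, -0.001]
ft_force: [-4.7, -1.7, 13.3]
gripper_width: 0.0001
```

```bash
python3 -m jog '[[[0,0,0,-2,0],[0,0,0,-3,0],[0,0,0,-3,0]]]'
python3 -m jog '[[[0,0,0,10,0],[0,0,0,30,0],[0,0,0,60,0],[0,0,0,90,0],[0,0,0,120,0],[0,0,0,135,0]]]'
python3 - <<'E'
from h import *;from rig import manip
import pickle
s=manip.get_state();w=manip.get_image("wrist");p=manip.get_image("scene");pickle.dump((s,w),open("e.pkl","wb"))
i=p["img"][120:270,180:380];cv2.imwrite("pics/e_scene.png",cv2.resize(i,None,fx=4,fy=4,interpolation=cv2.INTER_CUBIC));cv2.imwrite("pics/e_wrist.png",w["img"]);print(s["eef_pos"])
E
```

```text
time: 5.17
eef_pos: [0.5129, 0.1423, 0.1335]
tcp_rot: [0.001, 0.041, 0.999, -0.001]
ft_force: [-7.4, -1.1, 18.9]
gripper_width: 0.0
time: 5.67
eef_pos: [0.5139, 0.1429, 0.2722]
tcp_rot: [0.003, 0.041, 0.999, 0.001]
ft_force: [0.6, 0.0, -0.0]
gripper_width: -0.0001
[0.51386686 0.14285956 0.27215855]
```

View pics/e_scene.png

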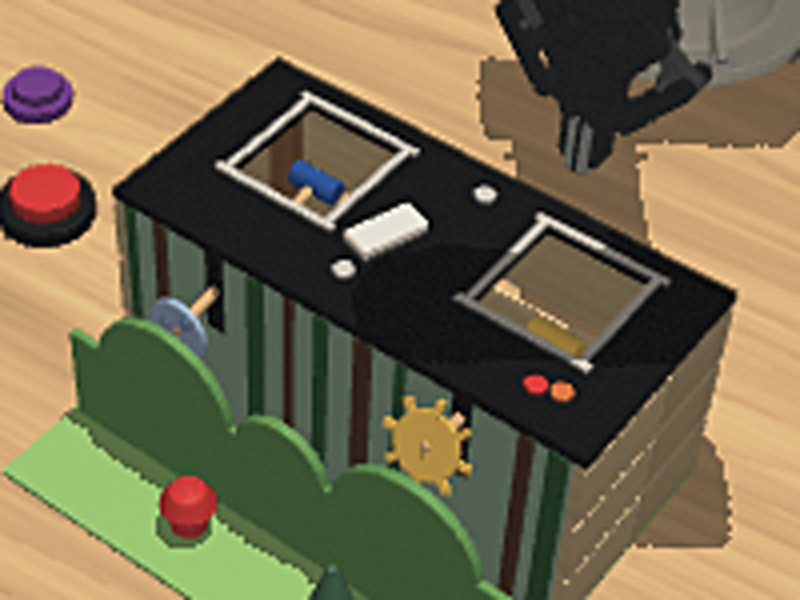

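View pics/e_wrist.png

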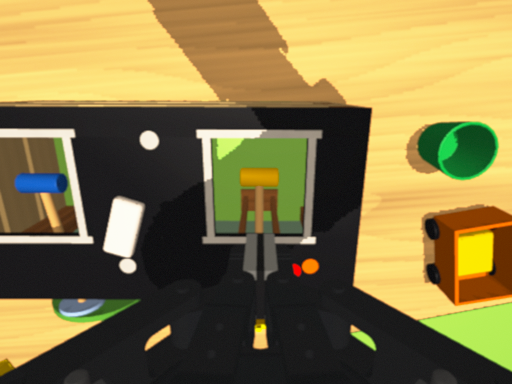

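After release the sun stays up (the disc at (425,447) in the crop is clear of the hills) and the bar stays down. The moon and eraser haven't changed. Next, the shutter: shift (-9, -533).

```bash
python3 -m jog '[[[0,0,-20,0,0],[0,0,-60,0,0],[0,0,-100,0,0],[0,0,-140,0,0],[0,0,-180,0,0],[0,0,-220,0,0],[0,0,-260,0,0],[0,0,-300,0,0]]]'
python3 -m jog '[[[0,-2,-40,0,0],[0,-4,-80,0,0],[0,-6,-120,0,0],[0,-8,-160,-10,0],[0,-9,-195,-40,0],[0,-9,-220,-70,0],[0,-9,-233,-90,0],[0,-9,-233,-90,0]]]'
python3 - <<'E'
from h import *;from rig import manip
import pickle
s=manip.get_state();w=manip.get_image("wrist");pickle.dump((s,w),open("f.pkl","wb"))
cv2.imwrite("pics/f_wrist.png",w["img"]);print(s["eef_pos"])
p=wpose(s,w);print([(r["rect"],r["p"]) for r in manip.find_in(w,"shutter_top")])
h=cv2.cvtColor(p["img"],cv2.COLOR_BGR2HSV);m=cv2.inRange(h,(0,150,80),(8,255,255))
n,l,st,c=cv2.connectedComponentsWithStats(m)
for k in range(1,n):
    if st[k,4]>150:print(st[k],c[k],atz(p,*c[k],.022))
E
```

```text
time: 6.43
eef_pos: [0.5135, -0.1581, 0.2701]
tcp_rot: [0.003, 0.04, 0.999, 0.002]
ft_force: [0.5, -0.0, -0.3]
gripper_width: -0.0003
time: 7.1
eef_pos: [0.5012, -0.3914, 0.1715]
tcp_rot: [-0.002, 0.042, 0.999, 0.006]
ft_force: [-1.4, 0.5, -1.2]
gripper_width: 0.0001
[ 0.50122279 -0.39144859  0.17149261]
[([237.6, 158.0, 279.4, 198.1], 0.93), ([345.1, 143.1, 400.5, 199.1], 0.83), ([251.6, 47.8, 296.5, 94.9], 0.75)]
[ 345  144   57   55 2428] [372.38179572 171.23228995] [ 0.50655972 -0.28103371  0.022     ]
[ 238  158   42   40 1308] [258.98547401 177.55428135] [ 0.50323604 -0.38965831  0.022     ]
[  0 261  26  15 212] [ 10.70283019 268.08962264] [ 0.5771624  -0.65476949  0.022     ]
```

View pics/f_wrist.png

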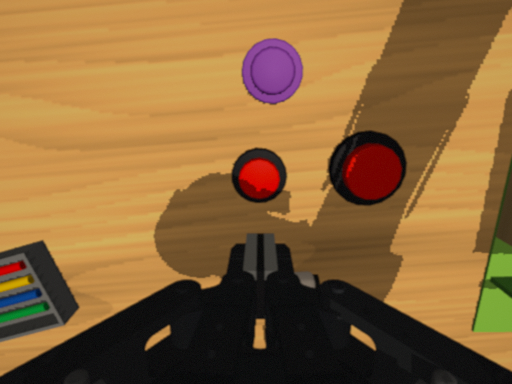

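The wrist view shows the small red button (39 mm) at (259,177), which puts it at (0.503, -0.390). The big red one is at (372,171) and the purple one at (272,70). Descending onto the small one.

```bash
python3 -m jog '[[[0,3,1,-35,0],[0,3,1,-70,0],[0,3,1,-105,0],[0,3,1,-130,0],[0,3,1,-138,0],[0,3,1,-140,0]]]'
python3 - <<'E'
from h import *;from rig import manip
p=manip.get_image("scene");i=p["img"][120:220,100:250];cv2.imwrite("pics/g_scene.png",cv2.resize(i,None,fx=5,fy=5,interpolation=cv2.INTER_CUBIC)); print(manip.get_state()["eef_pos"])
E
```

```text
time: 7.7
eef_pos: [0.5068, -0.3889, 0.0375]
tcp_rot: [0.001, 0.04, 0.999, 0.003]
ft_force: [-0.9, -0.1, 0.3]
gripper_width: -0.0
[ 0.50759917 -0.38962925  0.03888644]
```

View pics/g_scene.png

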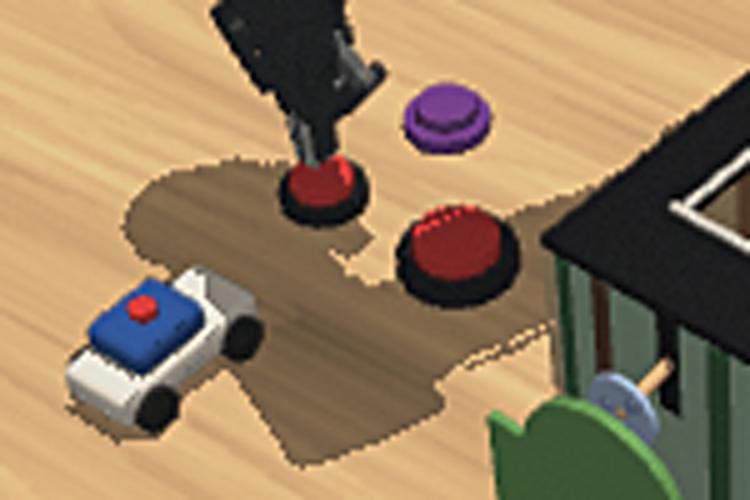

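The fingertips are above the small button's top. Pressing in small steps.

```bash
python3 -m jog '[[[0,-3,0,-6,0],[0,-3,0,-10,0],[0,-3,0,-13,0],[0,-3,0,-15,0],[0,-3,0,-17,0],[0,-3,0,-19,0]]]'
```

```text
time: 8.25
eef_pos: [0.5048, -0.3898, 0.0203]
tcp_rot: [0.002, 0.04, 0.999, 0.002]
ft_force: [-0.5, 0.5, 2.9]
gripper_width: 0.0003
```

```bash
python3 -m jog '[[[0,0,0,-2,0],[0,0,0,-4,0],[0,0,0,-5,0],[0,0,0,-6,0],[0,0,0,-7,0],[0,0,0,-7,0]]]'
```

```text
time: 8.75
eef_pos: [0.5049, -0.3899, 0.0159]
tcp_rot: [0.002, 0.04, 0.999, 0.002]
ft_force: [-5.3, 5.5, 16.4]
gripper_width: -0.0001
```

```bash
python3 -m jog '[[[0,0,0,-2,0],[0,0,0,-3,0],[0,0,0,-3,0]]]'
python3 -m jog '[[[0,0,0,5,0],[0,0,0,12,0],[0,0,0,30,0],[0,0,0,60,0],[0,0,0,95,0],[0,0,0,135,0],[0,-20,-10,175,0],[0,-50,-25,200,0]]]'
```

```text
time: 9.0
eef_pos: [0.5049, -0.3899, 0.0159]
tcp_rot: [0.003, 0.039, 0.999, 0.001]
ft_force: [-5.5, 6.3, 17.6]
gripper_width: -0.0001
time: 9.67
eef_pos: [0.4596, -0.4135, 0.2166]
tcp_rot: [0.004, 0.038, 0.999, -0.0]
ft_force: [0.1, -1.4, 0.9]
gripper_width: 0.0
```

At 16–18 N the tip stayed at 0.0159 m, so the button was fully in. I'll move clear and check.

```bash
python3 -m jog '[[[0,-30,-15,5,0],[0,-65,-30,10,0],[0,-100,-45,15,0],[0,-130,-60,20,0],[0,-150,-70,20,0],[0,-150,-70,20,0]]]'
python3 - <<'E'
from h import *;from rig import manip;import pickle
t=manip.get_image("top");p=manip.get_image("scene");d=pickle.load(open("a.pkl","rb"))
i=p["img"][130:300,140:400];cv2.imwrite("pics/z_scene.png",cv2.resize(i,None,fx=3,fy=3,interpolation=cv2.INTER_CUBIC))
i=t["img"][120:270,60:430];cv2.imwrite("pics/z_top.png",cv2.resize(i,None,fx=2.1,fy=2.1,interpolation=cv2.INTER_CUBIC))
for n,a in(("top",t),("scene",p)):
    x=cv2.absdiff(a["img"],d[n]["img"]).max(2);cv2.imwrite(f"pics/z_d{n}.png",np.clip(x.astype(int)*2,0,255).astype(np.uint8))
lo,hi=(0,150,80),(8,255,255)
for nm,p0 in(("before",d["top"]),("after",t)):print(nm,cent(p0,lo,hi,(380,205,412,235))[0])
# moon bar
for k,a in(("top",(258,212,286,230)),("scene",(215,140,300,180))):
    for p0 in(d[k],{"top":t,"scene":p}[k]):print(k,"moon",cent(p0,(105,120,40),(130,255,255),a))
print(manip.get_state()["time"],manip.get_state()["ft_force"])
E
```

```text
time: 10.17
eef_pos: [0.3061, -0.4853, 0.2373]
tcp_rot: [0.004, 0.04, 0.999, -0.001]
ft_force: [-0.5, 1.1, 0.8]
gripper_width: -0.0001
before [395.34319527 219.        ]
after [394.79545455 218.90151515]
top moon (array([270.59782609, 221.43478261]), array([ 6,  6, 14,  8, 92], dtype=int32))
top moon (array([270.56043956, 221.3956044 ]), array([ 6,  6, 14,  8, 91], dtype=int32))
scene moon (array([258.55 , 165.075]), array([37, 20, 14, 11, 80], dtype=int32))
scene moon (array([258.55 , 165.075]), array([37, 20, 14, 11, 80], dtype=int32))
10.2667 [-0.5852341  -0.67248284  0.89308798]
```

View pics/z_scene.png

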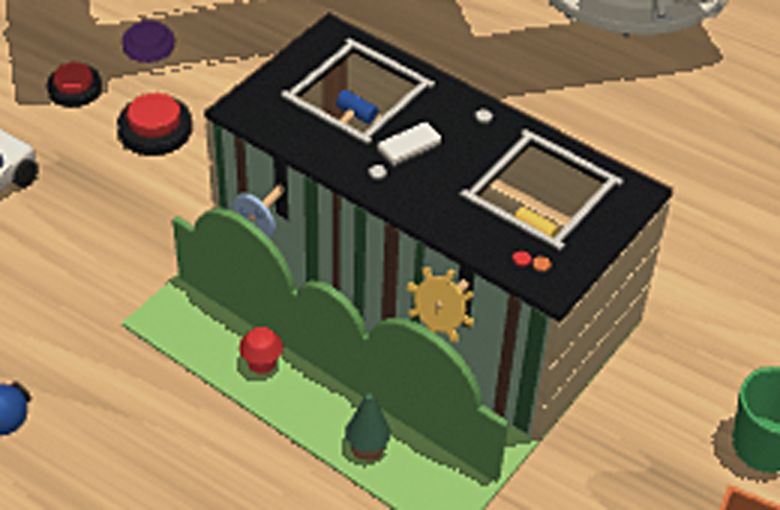

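View pics/z_top.png

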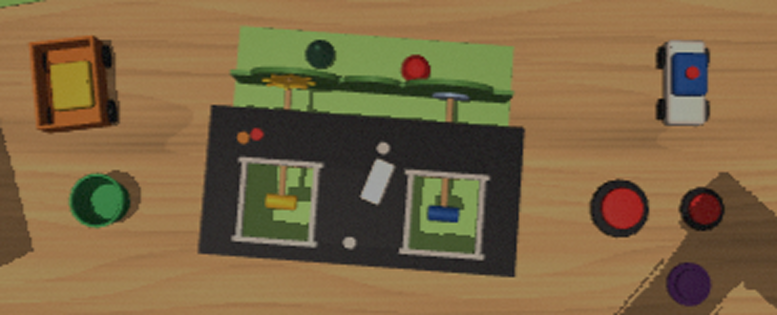

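View pics/z_dscene.png

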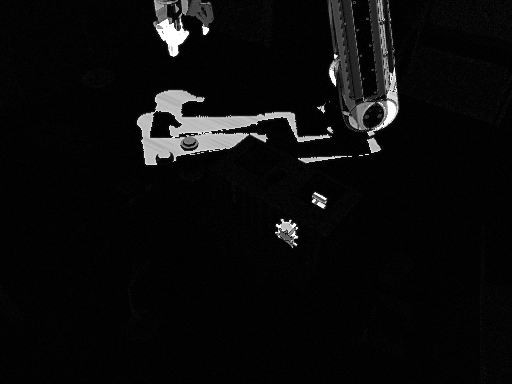

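The difference image shows changes only in the sun disc, its bar, the arm and its shadow. The moon bar's pixel centroid is unchanged, and the button is back out (in shade). Handing in.

```bash
python3 -c "
from rig import manip
print(manip.hand_in())"
```

```text
the job is handed in; nothing more can be done
None
```

I pressed the sun lever down through the left window, pressed the shutter button, moved clear and handed the job in at about 10.3 s.

- **Sun lever:** I pressed the yellow bar with shut fingers until it stopped. The tip held at z ≈ 0.1335 m while the force rose from 6 to 19 N. After release the sun stayed up above the hills.
- **Shutter:** I pressed the smaller red button. The tip held at z ≈ 0.016 m, about 6 mm in, at 16–18 N, so it was fully in. I then let it come back out and backed off.
- **Last checks:** Between the first and last scene pictures, only the sun disc, its bar, the arm and the arm's shadow changed. The moon bar's pixel position is the same to within 0.04 px, and the props, including the eraser, have not moved.
- **Weaker checks:** The button's return shows only in pictures where it lies in the arm's shadow. No check failed. The top and scene cameras disagreed by up to about 5 mm on positions, so I relied on the wrist camera for the final aim.

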